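# Hang and lock the seed canister in its perch bracket

### The job

Lift the small aluminium seed canister by its wooden toggle handle and hang it in the round collar of the grey perch bracket, its two lugs going down through the two slots. Then, bearing down lightly, twist it clockwise (seen from above) until you feel both lugs drop into the locking notches, and let go. Be gentle: never press or wrench the canister against the bracket hard (stay below 15 N), and leave the ball, the cone and the tumbler where they are.

Things in the scene. Friction and masses are not known exactly. Their poses are not given: they have to be found in the camera images.
- handle (a point): Centre of the walnut toggle block on top of the loose aluminium canister: grip here. Block 50 long (x), 16 wide (y), 36 tall (mm); the flat lid is 18 mm below this point, the canister's underside 94 mm below. x runs along the block and through both lugs, z up the canister's axis.
- lugs (a point): Point on the canister's axis (same axes as handle, 44 mm below it), level with the undersides of its two lugs, 50 mm above its underside. The canister is 60 mm in diameter, 0.16 to 0.26 kg. The lugs stick out at +x and -x to 41 mm from the axis, each 9 mm wide, 5 mm tall (upward from here). It is the same after half a turn.
- bracket: Fixed rigid grey clamp-on bracket on a low bamboo rail, with a level round collar, 100 mm outside. Origin: centre of the collar's top face, 110 to 120 mm above the shelf; z up, x through the entry slots. Bore 66 mm, open below. Two slots, 14 mm wide, at +x and -x reach 45 mm from the axis through a roof 5 mm thick. Behind it, the clamp tops out 12 mm above the collar.
- track_floor (a point): Point on the collar's axis, level with the unloaded floor of the lug track: 14 mm below the collar's top face. Below each slot a lug lands on this flat floor and can be twisted clockwise only (seen from above), to an end stop at about 1.6 rad. Floor and notches sit on a spring: they start to sink at 2 N of load, 2.5 N per mm, and bottom out hard after 4 mm (12 N).
- notch_floor (a point): Point on the collar's axis, level with the bottom of the two opposite locking notches, 5.5 mm below the track floor. Each is 14 mm wide, hidden under the roof, at an unknown angle 0.45 to 1.4 rad clockwise from the slots, different every time: find it by feel. Beyond it the floor goes on at track level. Locked, the lugs' undersides rest here.
- ball_center (a point): Centre of a yellow silicone ball, 46 mm diameter, resting in a cork ring; bystander.
- cone_mid (a point): Mid-height of a small orange acrylic cone, 54 mm across the foot, 85 mm tall, standing; bystander.
- tumbler_mid (a point): Mid-height of an open steel tumbler, 68 mm across, 85 mm tall, standing; bystander.

How it is judged (in metres and radians):
On the way:
1. the canister's lugs are down through the slots, below the collar's roof (horizontal distance between lugs and bracket below 0.005 m and z of lugs in the frame of bracket between -0.025 and -0.011 m), for 0.2 s.
At the end, for the whole second after the job is handed in: The canister hangs released in the collar, within 5 mm of its axis and upright within 0.1 rad, with both lugs dropped into the notches (lug undersides 17.5 to 22.5 mm below the collar's top face); ball, cone and tumbler are within 30 mm of where they were (horizontal distance between lugs and bracket below 0.005 m and z of lugs in the frame of bracket between -0.0225 and -0.0175 m and angle between lugs's own z axis and vertical below 0.1 rad and distance of each of ball_center, cone_mid, tumbler_mid from where it was at the start of the episode below 0.03 m); the robot touches nothing.
It fails at once if the canister is pressed or wrenched against the bracket with more than 15 N (contact force between canister and bracket above 15 N).
It fails at once if the ball is disturbed (moved over 30 mm) (distance of ball_center from where it was at the start of the episode above 0.03 m).
It fails at once if the cone is disturbed (moved over 30 mm) (distance of cone_mid from where it was at the start of the episode above 0.03 m).
It fails at once if the tumbler is disturbed (moved over 30 mm) (distance of tumbler_mid from where it was at the start of the episode above 0.03 m).
It also fails if it takes over 67 s, if anything falls off the work surface, if the arm or the gripper's body presses on something with over 40 N, if the wrist force passes 120 N, or if a joint passes its speed limit or range.

### The arm

A 6-joint arm with a two-finger parallel gripper is mounted at the origin on the work surface. World frame = base frame: x ahead of the robot, y to its left, z up, the work surface at z = 0. Lengths are in mm, angles in rad, forces in N, time in s.
With the tool pointing down it reaches from about 400 to 925 mm from the base axis. Payload 12.5 kg.
Tool frame: the origin (TCP) lies at the centre of the arm's flange, where the gripper is bolted on; the fingertips stand 190 mm ahead of it and the grasp point (between the pads) lies env.grip_point_offset ahead of it (env.grip_point_offset is the distance from the TCP to the grasp point, in mm); z points along the fingers, x is the direction in which the jaws open and shut, and the axes are right-handed (so a half turn about z gives the same grasp; the last joint's range is limited). The gripper opens to 95 mm and grips with 3 to 60 N. Pads are 20 mm wide; open, the fingers measure 119 mm over their backs; the gripper's body (75 mm by 180 mm) begins 59 mm behind the grasp point.
Start: joints at [-1.271, 0.491, 1.559, -0, 1.092, -0.106], TCP at [246.74, -574.234, 404.761] pointing down, gripper open.
Joint ranges: [-3.1, 3.1], [-0.84, 2.19], [0.05, 2.79], [-1.13, 4.28], [0.06, 2.93], [-2.69, 2.69]. Speed limits (rad/s): [2.22, 2.22, 2.79, 3.14, 3.14, 3.14].

### API

Orientations are given as [roll, pitch, yaw] about the fixed x, y, z axes, in that order (R = Rz(yaw) Ry(pitch) Rx(roll)).
In Python, from cell import state, read_camera, camera_model, job_done, env gives the robot as it stands.
- The arm moves only by the tool arm_command, never from a script. Its argument "steps" is a list of rows, each a list of 6 numbers: the shift along the tool's x, y, z in cm, then the turn, a rotation vector about the tool's x, y, z in degrees. In form: [[dx, dy, dz, rx, ry, rz], ...]. A call has 1 to 12 rows; each row is the pose to reach, as a shift and turn from the pose commanded when the call began, along the tool's axes at that moment; what a row does not reach only later rows make up. A row lasts 1/12 s, in which the tool goes at most 41.7 mm and 7.16 degrees, less where a joint would pass 70% of its speed; a pose out of reach is approached as far as the arm can. A call with a gripper value outside its range is refused whole. "jaw" is the finger opening in cm, from 0 to 9.51, set as the call begins (left out, the last holds). The fingers move at their own pace and stop on an object; the grip force is fixed at half the most. Time passes only in rows, so rows that repeat a pose let the fingers close. It gives the time, the measured TCP pose, the force and the opening at its end, in the units of the state.
- state(): the state, without advancing time (a new reading comes with each control period).
- read_camera(name): name is "scene" or "top" or "wrist"; returns the picture (480x640x3 uint8, red, green, blue); there is no depth.
- camera_model(name): a dict with "K" (3x3 intrinsics, pixels), "xyz" and "rotation" of the camera in the world. Camera axes: x right, y up, looking along -z (the intrinsics and any distortion apply to the point x, -y, -z); pixel columns grow to the right and rows downward; lengths in mm; the calibration is good to about 2 mm. A picture is of the moment at which its call begins: read the wrist's pose just before it. camera_model takes no time and is no camera call; for the wrist camera it gives the pose at the moment of the call.
- job_done(): hands the job in, once; it reports no verdict.
The state is a dict: "t": time; "joints": joint angles; "qvel": joint speeds; "tau": joint torques, N m; "eef_pos": TCP position; "tcp_rot": TCP orientation; "ft_force": force on the tool from outside, world axes, zero at the start; "moment": the same for the moment, N m; "opening": opening from 0.0 (shut) to 1.0 (fully open).
Only numpy, scipy, OpenCV 4.12 (cv2) and the standard library are available. Lean on these libraries where they do the work, as an engineer would, in place of code of your own. Each camera call takes 0.05 s, during which the arm holds its last target. There are 200 camera calls.

## Working session

There is one attempt and no reset: what is moved stays moved. The work goes in short steps, Python scripts to look and compute and a tool call to move; the robot and the scene stay as the last step left them, time stands still between calls to the robot, and variables do not carry over. Pictures are saved under pics/ and viewed, about 8 in all and at most 12, crops included, and the job is handed in when it is done.

Besides the shell and the picture viewer there is one more tool, called by a JSON object that holds its "method" and its "body", one argument or row to a line. arm_command: Moves the arm, as the interface text tells. Its arguments: {"type":"object","properties":{"steps":{"type":"array"},"jaw":{"type":"number"}},"required":["steps"]}

```bash
mkdir -p pics
python3 - <<'E'
from cell import *
import cv2,numpy as np
for n in ("scene","top"):
    im=read_camera(n); cv2.imwrite(f"pics/{n}0.png",im[:,:,::-1])
    m=camera_model(n); print(n,{k:np.round(np.array(v),4).tolist() if k!='name' else v for k,v in m.items() if not isinstance(v,str)})
print(state(), env.grip_point_offset)
E
```

```text
scene {'K': [[614.3462, 0.0, 321.1181], [0.0, 614.3462, 246.5631], [0.0, 0.0, 1.0]], 'xyz': [1310.8341, 57.5343, 1079.1612], 'rotation': [0.6782, 0.0072, 1.6902]}
top {'K': [[469.3594, 0.0, 312.9133], [0.0, 469.3594, 227.5645], [0.0, 0.0, 1.0]], 'xyz': [417.8756, -25.4907, 923.9897], 'rotation': [0.1443, -0.0195, -1.5605]}
{'t': 0.1, 'joints': array([-1.27060407e+00,  4.91478852e-01,  1.55939572e+00,  1.82379460e-05,
        1.09170936e+00, -1.05633440e-01]), 'qvel': array([-6.44239999e-04, -1.49654721e-03, -1.71366640e-03, -1.69319791e-03,
        1.34826519e-03,  2.28937716e-05]), 'tau': array([ 3.92231683e-03, -6.13622546e+01, -2.58605611e+01,  6.94191246e-02,
        4.70161589e-02, -5.30711679e-05]), 'eef_pos': array([ 246.72882251, -574.20181795,  404.23030057]), 'tcp_rot': array([-3.14147205e+00,  9.84049701e-04, -1.16497898e+00]), 'ft_force': array([ 0.03631395,  0.07707039, -0.49346242]), 'moment': array([-0.00144257,  0.023585  , -0.01001274]), 'opening': 1.0018004464063965} 171.3
```

View pics/scene0.png

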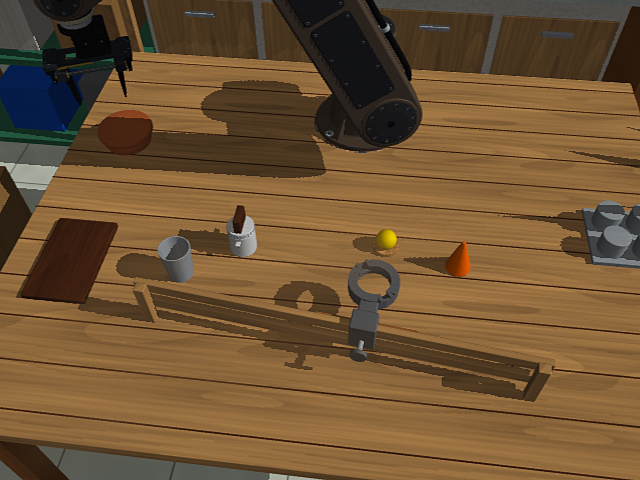

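View pics/top0.png

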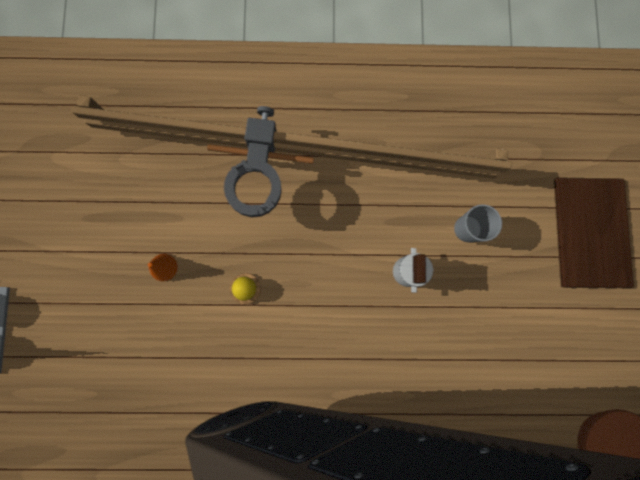

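The scene picture shows the canister at (241,232), tumbler (176,258), ball (386,240), cone (459,260) and collar (374,284). In the top picture, the handle is at about (419,268), the collar at (253,188), ball (244,288), cone (163,267) and tumbler (485,223).

```bash
cat > h.py <<'E'
import numpy as np,cv2
from cell import *
from scipy.spatial.transform import Rotation as R
def ray(n,px,m=None):
    m=m or camera_model(n); K=np.array(m["K"]); d=np.array(m.get("distortion",m.get("dist",np.zeros(5))),float)
    p=cv2.undistortPoints(np.array([[px]],float),K,d)[0,0]
    r=R.from_euler("xyz",m["rotation"]).apply([p[0],-p[1],-1]); return np.array(m["xyz"]),r
def onz(n,px,z,m=None):
    o,r=ray(n,px,m); return o+r*(z-o[2])/r[2]
def proj(n,P,m=None):
    m=m or camera_model(n); q=R.from_euler("xyz",m["rotation"]).inv().apply(np.array(P,float)-m["xyz"])
    K=np.array(m["K"]); return [K[0,0]*q[0]/-q[2]+K[0,2],K[1,2]+K[1,1]*q[1]/q[2]]
E
python3 - <<'E'
from h import *
print(camera_model("top").keys())
im=cv2.imread("pics/top0.png")
a=cv2.resize(im[240:300,380:446],None,fx=6,fy=6,interpolation=cv2.INTER_CUBIC)
b=cv2.resize(im[155:225,218:288],None,fx=5.6,fy=5.6,interpolation=cv2.INTER_CUBIC)
o=np.zeros((400,800,3),np.uint8);o[:360,:396]=a;o[:392,404:796]=b
cv2.imwrite("pics/c1.png",o)
for n,px,z in [("top",(419,268),112),("top",(253,188),115),("scene",(374,284),115),("scene",(239,213),112),("top",(244,288),25),("top",(163,267),42),("top",(485,223),85),("scene",(386,240),30)]: print(n,px,onz(n,px,z).round(1))
E
```

```text
dict_keys(['K', 'xyz', 'rotation'])
top (419, 268) [ 467.6 -224.9  112. ]
top (253, 188) [604.5  66.  115. ]
scene (374, 284) [620.5  69.9 115. ]
scene (239, 213) [ 467.1 -225.9  112. ]
top (244, 288) [431.2  87.7  25. ]
top (163, 267) [468.2 237.4  42. ]
top (485, 223) [ 552.4 -354.2   85. ]
scene (386, 240) [437.7  89.6  30. ]
```

View pics/c1.png

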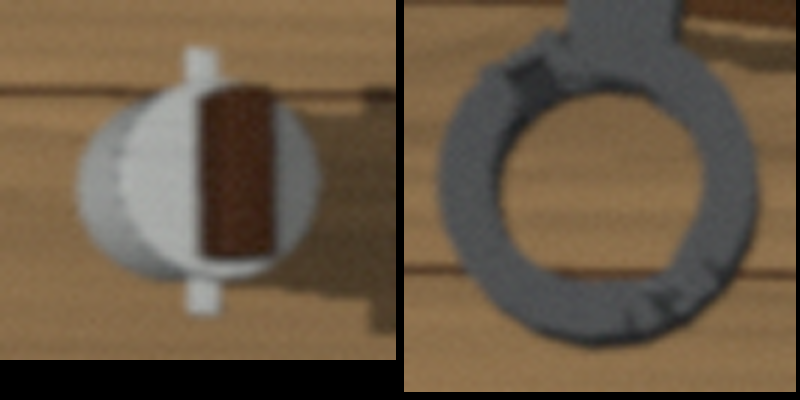

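```bash
cat >> h.py <<'E'
def go(P,yaw,rp=(np.pi,0)):
    """shift cm / turn deg in tool axes from the present pose to TCP P, tool down at yaw"""
    s=state(); r=R.from_euler("xyz",s["tcp_rot"]); t=R.from_euler("xyz",[np.pi,0,yaw])
    print("at",s["eef_pos"].round(1),s["tcp_rot"].round(4),"t",round(s["t"],2),"| d cm",(r.inv().apply(np.array(P)-s["eef_pos"])/10).round(2),"rot",np.degrees((r.inv()*t).as_rotvec()).round(1))
E
python3 - <<'E'
from h import *
c=lambda x,y:(380+x/6,240+y/6)
print("top face",onz("top",c(240,172),112).round(1),"lid",onz("top",c(220,179),76).round(1))
a,b=onz("top",c(201,48),52),onz("top",c(203,313),52);print("lugs",a.round(1),b.round(1),((a+b)/2).round(1),np.linalg.norm(a-b),np.arctan2(*(a-b)[1::-1]))
k=lambda x,y:(218+(x-404)/5.6,155+y/5.6)
print("collar",onz("top",k(597,188),115).round(1))
a,b=onz("top",k(533,85),110),onz("top",k(650,310),113);print(np.arctan2(*(a-b)[1::-1]))
go([440,-225,400],1.57)
m=camera_model("wrist");print(m)
E
```

```text
top face [ 466.4 -226.6  112. ] lid [ 466.4 -229.4   76. ]
lugs [ 508.5 -230.1   52. ] [ 426.5 -229.1   52. ] [ 467.5 -229.6   52. ] 82.01019598454775 -0.013142442770192607
collar [603.5  66.9 115. ]
0.49541671172560475
at [ 246.7 -574.2  404.2] [-3.1415e+00  1.0000e-03 -1.1650e+00] t 0.1 | d cm [-24.45 -31.54   0.45] rot [-1.000e-01  0.000e+00 -1.567e+02]
{'K': array([[342.82352841,   0.        , 320.13309894],
       [  0.        , 342.82352841, 235.0921155 ],
       [  0.        ,   0.        ,   1.        ]]), 'xyz': array([ 316.14060593, -544.27037546,  384.03310672]), 'rotation': array([-2.74176650e-01,  7.09758787e-04, -1.16510150e+00])}
```

Lug spread measures 82 mm as it must. I'll fly over the canister towards the bracket, looking at both from near.

{"method": "arm_command", "body": {
  "steps": [
    [-2,-2.6,0,0,0,-7],
    [-4,-5.2,0,0,0,-14],
    [-6,-7.8,0,0,0,-21],
    [-8,-10.4,0,0,0,-28],
    [-10,-13,0,0,0,-35],
    [-12,-15.6,0,0,0,-42],
    [-14,-18.2,0,0,0,-49],
    [-16,-20.8,0,0,0,-56],
    [-18,-23.4,0,0,0,-63],
    [-20,-26,0,0,0,-70],
    [-22,-29,0,0,0,-77],
    [-24.5,-31.5,0,0,0,-84]
  ]
}}

```text
t: 1.1
eef_pos: [440.4, -223.5, 404.6]
tcp_rot: [3.141, -0.0, 0.307]
ft_force: [0.7, 0.6, -0.3]
opening: 1.0
```

```bash
python3 -c "
from h import *
go([467,-229,400],1.558);go([603,67,400],2.06)"
```

```text
at [ 440.4 -223.5  404.6] [ 3.1413e+00 -2.0000e-04  3.0680e-01] t 1.1 | d cm [2.37 1.32 0.46] rot [  0.   -0.  -71.7]
at [ 440.4 -223.5  404.6] [ 3.1413e+00 -2.0000e-04  3.0680e-01] t 1.1 | d cm [ 24.27 -22.79   0.46] rot [   0.     0.  -100.5]
```

{"method": "arm_command", "body": {
  "steps": [
    [2,-1.9,0,0,0,-7],
    [4,-3.8,0,0,0,-14],
    [6,-5.7,0,0,0,-21],
    [8,-7.6,0,0,0,-28],
    [10,-9.5,0,0,0,-35],
    [12,-11.4,0,0,0,-42],
    [14,-13.3,0,0,0,-49],
    [16,-15.2,0,0,0,-56],
    [18,-17.1,0,0,0,-63],
    [20,-19,0,0,0,-70],
    [22,-21,0,0,0,-77],
    [24.2,-22.8,0,0,0,-84]
  ]
}}

```text
t: 2.1
eef_pos: [603.2, 66.2, 404.5]
tcp_rot: [-3.141, -0.0, 1.773]
ft_force: [0.2, 0.5, 1.7]
opening: 1.001
```

{"method": "arm_command", "body": {
  "steps": [
    [0,0,0,0,0,-7],
    [0,0,0,0,0,-13],
    [0,0,0,0,0,-13],
    [0,0,0,0,0,-13]
  ]
}}

```text
t: 2.43
eef_pos: [602.9, 64.8, 404.4]
tcp_rot: [-3.141, -0.0, 1.991]
ft_force: [-0.2, -0.4, -1.0]
opening: 1.004
```

Run:
```python
from h import *
import json
m=camera_model("wrist");im=read_camera("wrist")[:,:,::-1]
cv2.imwrite("pics/w1.png",im)
json.dump({k:np.array(v).tolist() for k,v in m.items()},open("w1.json","w"))
u,v=proj("wrist",[603.5,67,115],m);print(u,v)
u,v=int(u),int(v);x0,y0=max(0,min(u-100,440)),max(0,min(v-75,330))
print(x0,y0);cv2.imwrite("pics/w1c.png",cv2.resize(im[y0:y0+150,x0:x0+200],None,fx=4,fy=4,interpolation=cv2.INTER_CUBIC))
go([467,-229,350],1.558)
```

```text
322.2615691916047 238.5609201345417
222 163
at [602.9  64.6 404.6] [-3.1412 -0.      1.9901] t 2.48 | d cm [-21.28 -24.36   5.46] rot [-0.   0.  24.8]
```

View pics/w1c.png

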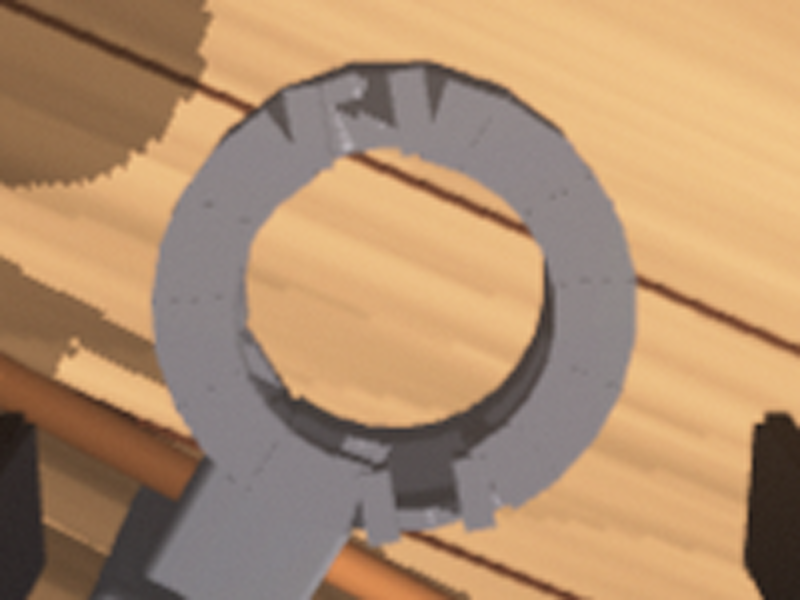

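The crop shows the collar, outer circle centred near (395,303) with radius 242, and slots at about (361,108) and (425,485).

Run:
```python
from h import *
import json
from scipy.optimize import least_squares
m=json.load(open("w1.json"))
k=lambda x,y:(222+(x+.5)/4-.5,163+(y+.5)/4-.5)
# outer rim points on the top face, and inner
outer=[(153,300),(637,290),(350,63),(430,64),(180,190),(615,195),(228,132),(562,132),(170,390),(625,385),(598,440),(545,492),(190,425)]
for z in (110,115,120):
    P=np.array([onz("wrist",k(*p),z,m)[:2] for p in outer])
    s=least_squares(lambda q:np.hypot(*(P-q[:2]).T)-q[2],[603,67,50])
    a,b=[onz("wrist",k(*p),z,m) for p in((361,108),(425,485))]
    print(z,s.x.round(1),s.fun.round(1),"slot mid",((a+b)/2).round(1)[:2],"len",np.linalg.norm(a-b).round(1),"ang",np.arctan2(*(a-b)[1::-1]).round(3), "top",onz("top",(252.5,188.6),z).round(1)[:2],proj("scene",[*s.x[:2],z]))
```

```text
110 [606.9  67.2  51.2] [-0.4 -1.   1.2  0.6 -0.  -0.2 -0.4 -0.8 -0.1 -0.1  0.7  0.8 -0.3] slot mid [605.5  66. ] len 82.8 ang -2.56 top [604.6  67.4] [np.float64(372.9104122163759), np.float64(279.69149939724383)]
115 [605.6  66.6  50.2] [-0.4 -1.   1.2  0.6 -0.  -0.2 -0.4 -0.8 -0.1 -0.1  0.7  0.7 -0.3] slot mid [604.2  65.5] len 81.3 ang -2.56 top [603.4  66.9] [np.float64(372.7892662260493), np.float64(277.5821862802629)]
120 [604.2  66.   49.3] [-0.4 -1.   1.2  0.6 -0.  -0.2 -0.3 -0.8 -0.1 -0.1  0.6  0.7 -0.3] slot mid [602.9  64.9] len 79.8 ang -2.56 top [602.3  66.3] [np.float64(372.66750771645536), np.float64(275.4622100357583)]
```

{"method": "arm_command", "body": {
  "steps": [
    [-2.1,-2.4,0.5,0,0,2.5],
    [-4.2,-4.8,1,0,0,5],
    [-6.3,-7.2,1.5,0,0,7.5],
    [-8.4,-9.6,2,0,0,10],
    [-10.5,-12,2.5,0,0,12.5],
    [-12.6,-14.4,3,0,0,15],
    [-14.7,-16.8,3.5,0,0,17.5],
    [-16.8,-19.2,4,0,0,20],
    [-18.9,-21.6,4.5,0,0,22.5],
    [-21.3,-24.4,5,0,0,24.8],
    [-21.3,-24.4,5,0,0,24.8],
    [-21.3,-24.4,5,0,0,24.8]
  ]
}}

```text
t: 3.48
eef_pos: [467.1, -231.3, 354.6]
tcp_rot: [-3.141, -0.0, 1.555]
ft_force: [-0.5, 0.7, 0.3]
opening: 1.001
```

Run:
```python
from h import *
import json
m=camera_model("wrist");im=read_camera("wrist")[:,:,::-1]
json.dump({k:np.array(v).tolist() for k,v in m.items()},open("w2.json","w"))
u,v=map(int,proj("wrist",[467,-229,94],m));print(u,v)
x0,y0=max(0,min(u-100,440)),max(0,min(v-75,330))
print(x0,y0);cv2.imwrite("pics/w2c.png",cv2.resize(im[y0:y0+150,x0:x0+200],None,fx=4,fy=4,interpolation=cv2.INTER_CUBIC))
go([467,-229,270],1.558)
```

```text
323 247
223 172
at [ 467.6 -230.2  354.8] [ 3.1415e+00 -1.0000e-04  1.5574e+00] t 3.53 | d cm [ 0.12 -0.06  8.48] rot [ 0. -0. -0.]
```

View pics/w2c.png

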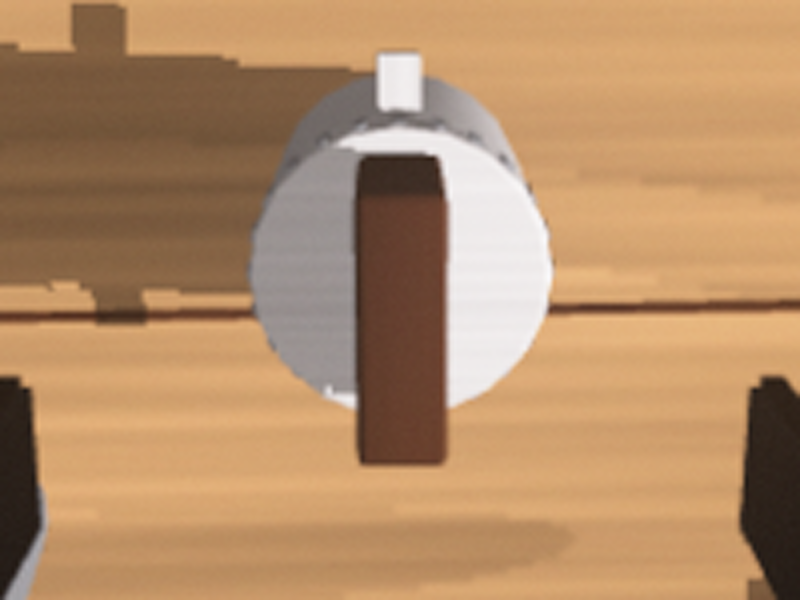

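Handle top face spans (357–447, 195–465), so its centre is at crop (402,330), almost exactly centred.

Run:
```python
from h import *
import json
m=json.load(open("w2.json"))
k=lambda x,y:(223+(x+.5)/4-.5,172+(y+.5)/4-.5)
C=[onz("wrist",k(*p),112,m) for p in((357,195),(447,195),(360,465),(447,465))]
print(np.mean(C,0).round(1),np.linalg.norm(C[0]-C[1]),np.linalg.norm(C[0]-C[2]),C[0]-C[2],C[1]-C[3])
l=[onz("wrist",k(*p),76,m) for p in((249,270),(552,270))];print("lid",np.round(l,1))
print("lug",onz("wrist",k(400,52),55,m).round(1))
```

```text
[ 466.8 -229.4  112. ] 14.986484688747316 48.82890507645374 [-48.82558294   0.5695801    0.        ] [-48.83113509   0.22899307   0.        ]
lid [[ 465.6 -259.2   76. ]
 [ 466.5 -199.7   76. ]]
lug [ 426.  -228.9   55. ]
```

{"method": "arm_command", "body": {
  "steps": [
    [0,0,2,0,0,0],
    [0,0,4,0,0,0],
    [0,0,6,0,0,0],
    [0,0,7.5,0,0,0],
    [0,0,8.2,0,0,0],
    [0,0,8.4,0,0,0],
    [0,0,8.4,0,0,0],
    [0,0,8.4,0,0,0]
  ]
}}

```text
t: 4.2
eef_pos: [468.3, -229.4, 271.5]
tcp_rot: [3.141, 0.001, 1.562]
ft_force: [-0.6, -1.1, 0.8]
opening: 0.998
```

```bash
python3 -c "
from h import *
go([467,-229.4,270.5],1.558)"
```

```text
at [ 468.3 -229.4  271.5] [3.1406e+00 7.0000e-04 1.5616e+00] t 4.2 | d cm [ 0.   -0.14  0.1 ] rot [0.1 0.  0.2]
```

{"method": "arm_command", "body": {
  "steps": [
    [0,-0.12,0,0,0,0],
    [0,-0.12,0,0,0,0],
    [0,-0.12,0,0,0,0],
    [0,-0.12,0,0,0,0],
    [0,-0.12,0,0,0,0],
    [0,-0.12,0,0,0,0],
    [0,-0.12,0,0,0,0],
    [0,-0.12,0,0,0,0],
    [0,-0.12,0,0,0,0],
    [0,-0.12,0,0,0,0],
    [0,-0.12,0,0,0,0],
    [0,-0.12,0,0,0,0]
  ],
  "jaw": 0
}}

```text
t: 5.2
eef_pos: [466.8, -229.7, 270.7]
tcp_rot: [-3.142, 0.0, 1.561]
ft_force: [0.2, 0.4, -0.1]
opening: 0.22
```

{"method": "arm_command", "body": {
  "steps": [
    [0,0,0,0,0,0],
    [0,0,0,0,0,0],
    [0,0,0,0,0,0],
    [0,0,0,0,0,0]
  ]
}}

```text
t: 5.53
eef_pos: [466.8, -229.7, 270.7]
tcp_rot: [-3.142, 0.0, 1.561]
ft_force: [0.1, 0.2, -1.3]
opening: 0.169
```

{"method": "arm_command", "body": {
  "steps": [
    [0,0,-1,0,0,0],
    [0,0,-3,0,0,0],
    [0,0,-5.5,0,0,0],
    [0,0,-8,0,0,0],
    [0,0,-10.5,0,0,0],
    [0,0,-13,0,0,0],
    [0,0,-14.5,0,0,0],
    [0,0,-15,0,0,0],
    [0,0,-15,0,0,0],
    [0,0,-15,0,0,0],
    [0,0,-15,0,0,0]
  ]
}}

```text
t: 6.45
eef_pos: [466.6, -229.6, 419.6]
tcp_rot: [-3.14, -0.001, 1.561]
ft_force: [-0.1, 0.4, -2.5]
opening: 0.164
```

```bash
python3 -c "
from h import *
print(state()['ft_force'],state()['opening'])
go([604.5,66.3,420],2.152)"
```

```text
[-0.07752844  0.43979324 -2.52670211] 0.16399947382221472
at [ 466.6 -229.6  419.6] [-3.1399e+00 -1.0000e-03  1.5612e+00] t 6.45 | d cm [29.72 13.5  -0.03] rot [ -0.1  -0.1 -33.9]
```

{"method": "arm_command", "body": {
  "steps": [
    [1,0.5,0,0,0,-1.2],
    [3,1.4,0,0,0,-3.4],
    [6,2.7,0,0,0,-7],
    [9,4.1,0,0,0,-10.3],
    [12.2,5.5,0,0,0,-14],
    [15.4,7,0,0,0,-17.6],
    [18.6,8.5,0,0,0,-21.2],
    [21.8,9.9,0,0,0,-25],
    [24.8,11.3,0,0,0,-28.3],
    [27.4,12.4,0,0,0,-31.2],
    [29.2,13.2,0,0,0,-33.3],
    [29.7,13.5,0,0,0,-33.9]
  ]
}}

```text
t: 7.45
eef_pos: [605.3, 69.3, 419.4]
tcp_rot: [-3.141, -0.001, 2.158]
ft_force: [-0.1, 0.6, -1.5]
opening: 0.167
```

{"method": "arm_command", "body": {
  "steps": [
    [0,0,0,0,0,0],
    [0,0,0,0,0,0],
    [0,0,0,0,0,0],
    [0,0,0,0,0,0],
    [0,0,0,0,0,0],
    [0,0,0,0,0,0]
  ]
}}

```text
t: 7.95
eef_pos: [604.5, 65.3, 420.9]
tcp_rot: [3.142, 0.0, 2.152]
ft_force: [0.2, -0.4, -3.8]
opening: 0.164
```

Run:
```python
from h import *
import json
m=camera_model("wrist");im=read_camera("wrist")[:,:,::-1]
json.dump({k:np.array(v).tolist() for k,v in m.items()},open("w3.json","w"))
s=state();print(s['ft_force'],s['moment'])
go([604.5,66.3,420],2.152)
cv2.imwrite("pics/w3.png",cv2.resize(im[100:400,120:520],None,fx=2,fy=2,interpolation=cv2.INTER_CUBIC))
```

```text
[ 0.17820127  0.10019159 -1.87550611] [ 0.13527471 -0.09941825 -0.03449728]
at [604.5  65.4 420.9] [3.1415e+00 2.0000e-04 2.1519e+00] t 8.0 | d cm [0.07 0.05 0.09] rot [ 0.  0. -0.]
```

View pics/w3.png

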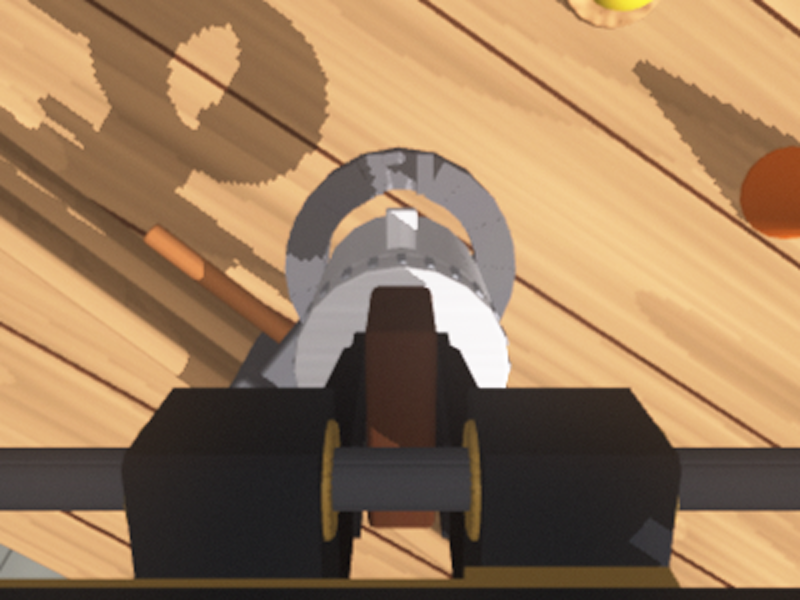

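Lug (388–418, centre 403) lines up with the far slot (about 390–417). Lower the canister towards the bore.

{"method": "arm_command", "body": {
  "steps": [
    [0.07,0.03,0.5,0,0,0],
    [0.07,0.03,1,0,0,0],
    [0.07,0.03,1.6,0,0,0],
    [0.07,0.03,2.2,0,0,0],
    [0.07,0.03,2.6,0,0,0],
    [0.07,0.03,2.8,0,0,0],
    [0.07,0.03,2.8,0,0,0],
    [0.07,0.03,2.8,0,0,0]
  ]
}}

```text
t: 8.67
eef_pos: [604.5, 66.8, 392.7]
tcp_rot: [-3.142, 0.0, 2.153]
ft_force: [0.9, 0.0, -1.8]
opening: 0.167
```

{"method": "arm_command", "body": {
  "steps": [
    [0,0,0.2,0,0,0],
    [0,0,0.4,0,0,0],
    [0,0,0.6,0,0,0],
    [0,0,0.8,0,0,0],
    [0,0,1,0,0,0],
    [0,0,1,0,0,0]
  ]
}}

```text
t: 9.17
eef_pos: [604.4, 66.8, 382.2]
tcp_rot: [-3.141, -0.0, 2.153]
ft_force: [0.4, -0.3, -3.1]
opening: 0.166
```

{"method": "arm_command", "body": {
  "steps": [
    [0,0,0.2,0,0,0],
    [0,0,0.4,0,0,0],
    [0,0,0.6,0,0,0],
    [0,0,0.8,0,0,0],
    [0,0,1,0,0,0],
    [0,0,1,0,0,0]
  ]
}}

```text
t: 9.67
eef_pos: [604.4, 66.8, 372.2]
tcp_rot: [-3.141, -0.0, 2.153]
ft_force: [0.1, -0.2, -2.6]
opening: 0.166
```

Run:
```python
from h import *
s=state();print(s['ft_force'],s['moment'])
go([604.5,66.3,345],2.152)
im=read_camera("scene")[:,:,::-1]
cv2.imwrite("pics/s2.png",cv2.resize(im[180:330,280:480],None,fx=4,fy=4,interpolation=cv2.INTER_CUBIC))
```

```text
[ 0.07261648 -0.16404855 -2.61818303] [ 0.15401053 -0.09026007  0.02046053]
at [604.4  66.8 372.2] [-3.1410e+00 -3.0000e-04  2.1529e+00] t 9.67 | d cm [-0.04 -0.02  2.72] rot [-0. -0.  0.]
```

View pics/s2.png

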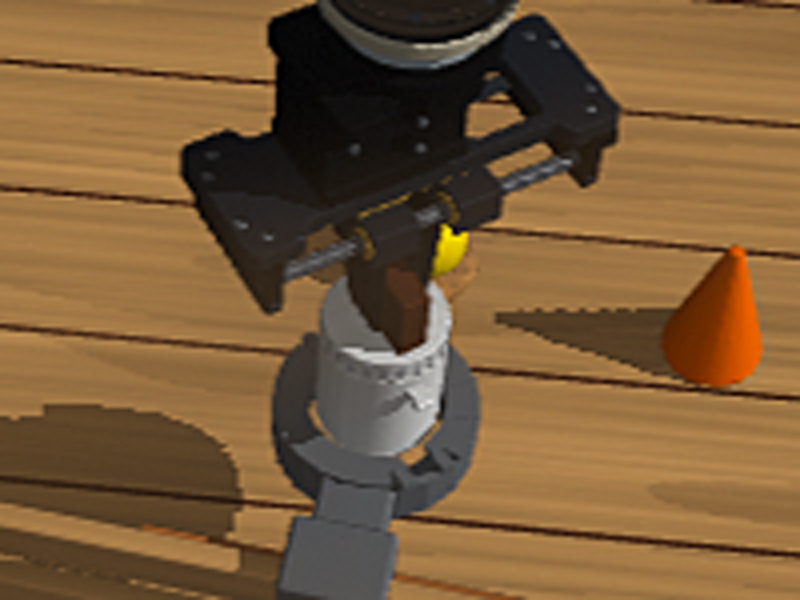

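The picture shows the canister entering the bore around (380,445) with the near lug (405,400) over the slot at (430,465), without contact.

{"method": "arm_command", "body": {
  "steps": [
    [0,0,0.3,0,0,0],
    [0,0,0.6,0,0,0],
    [0,0,0.9,0,0,0],
    [0,0,1.2,0,0,0],
    [0,0,1.5,0,0,0],
    [0,0,1.8,0,0,0],
    [0,0,2.1,0,0,0],
    [0,0,2.4,0,0,0],
    [0,0,2.6,0,0,0],
    [0,0,2.7,0,0,0]
  ]
}}

```text
t: 10.55
eef_pos: [604.5, 66.7, 345.3]
tcp_rot: [-3.141, -0.0, 2.153]
ft_force: [0.3, 0.5, -2.2]
opening: 0.164
```

{"method": "arm_command", "body": {
  "steps": [
    [0,0,0.1,0,0,0],
    [0,0,0.2,0,0,0],
    [0,0,0.3,0,0,0],
    [0,0,0.4,0,0,0],
    [0,0,0.4,0,0,0]
  ]
}}

```text
t: 10.97
eef_pos: [604.5, 66.8, 341.6]
tcp_rot: [-3.141, -0.0, 2.153]
ft_force: [-0.3, -0.1, -2.6]
opening: 0.168
```

{"method": "arm_command", "body": {
  "steps": [
    [0,0,0.1,0,0,0],
    [0,0,0.2,0,0,0],
    [0,0,0.2,0,0,0]
  ]
}}

```text
t: 11.22
eef_pos: [604.4, 66.7, 339.5]
tcp_rot: [-3.141, -0.0, 2.153]
ft_force: [0.3, -1.0, -1.1]
opening: 0.167
```

{"method": "arm_command", "body": {
  "steps": [
    [0,0,0.1,0,0,0],
    [0,0,0.2,0,0,0],
    [0,0,0.2,0,0,0]
  ]
}}

```text
t: 11.47
eef_pos: [604.4, 66.7, 337.5]
tcp_rot: [-3.141, -0.0, 2.153]
ft_force: [-1.0, -0.1, -1.7]
opening: 0.165
```

{"method": "arm_command", "body": {
  "steps": [
    [0,0,0.1,0,0,0],
    [0,0,0.2,0,0,0],
    [0,0,0.2,0,0,0]
  ]
}}

```text
t: 11.72
eef_pos: [604.4, 66.7, 335.5]
tcp_rot: [-3.141, -0.0, 2.153]
ft_force: [-0.2, -0.6, -1.7]
opening: 0.167
```

{"method": "arm_command", "body": {
  "steps": [
    [0,0,0.1,0,0,0],
    [0,0,0.2,0,0,0],
    [0,0,0.3,0,0,0],
    [0,0,0.3,0,0,0]
  ]
}}

```text
t: 12.05
eef_pos: [604.4, 66.7, 332.5]
tcp_rot: [-3.141, -0.0, 2.153]
ft_force: [0.3, -0.1, -3.0]
opening: 0.166
```

{"method": "arm_command", "body": {
  "steps": [
    [0,0,0.1,0,0,0],
    [0,0,0.2,0,0,0],
    [0,0,0.3,0,0,0],
    [0,0,0.3,0,0,0]
  ]
}}

```text
t: 12.38
eef_pos: [604.4, 66.7, 329.5]
tcp_rot: [-3.141, -0.0, 2.153]
ft_force: [0.1, -0.6, -2.1]
opening: 0.167
```

{"method": "arm_command", "body": {
  "steps": [
    [0,0,0.1,0,0,0],
    [0,0,0.2,0,0,0],
    [0,0,0.2,0,0,0]
  ]
}}

```text
t: 12.63
eef_pos: [604.5, 66.7, 327.5]
tcp_rot: [-3.141, -0.0, 2.153]
ft_force: [0.5, 0.3, -0.8]
opening: 0.165
```

{"method": "arm_command", "body": {
  "steps": [
    [0,0,0.1,0,0,0],
    [0,0,0.2,0,0,0],
    [0,0,0.2,0,0,0]
  ]
}}

```text
t: 12.88
eef_pos: [604.4, 66.8, 325.5]
tcp_rot: [-3.141, -0.0, 2.153]
ft_force: [-0.1, 0.5, -2.7]
opening: 0.168
```

{"method": "arm_command", "body": {
  "steps": [
    [0,0,0.05,0,0,0],
    [0,0,0.1,0,0,0],
    [0,0,0.1,0,0,0]
  ]
}}

```text
t: 13.13
eef_pos: [604.5, 66.7, 324.6]
tcp_rot: [-3.141, 0.0, 2.153]
ft_force: [-0.6, 0.8, -2.3]
opening: 0.165
```

{"method": "arm_command", "body": {
  "steps": [
    [0,0,0.05,0,0,0],
    [0,0,0.1,0,0,0],
    [0,0,0.1,0,0,0]
  ]
}}

```text
t: 13.38
eef_pos: [604.5, 66.7, 323.6]
tcp_rot: [-3.141, 0.0, 2.153]
ft_force: [0.6, 0.2, -1.5]
opening: 0.164
```

{"method": "arm_command", "body": {
  "steps": [
    [0,0,0.05,0,0,0],
    [0,0,0.1,0,0,0],
    [0,0,0.1,0,0,0]
  ]
}}

```text
t: 13.63
eef_pos: [604.5, 66.8, 322.6]
tcp_rot: [-3.141, 0.0, 2.153]
ft_force: [-0.9, -0.3, -2.3]
opening: 0.168
```

{"method": "arm_command", "body": {
  "steps": [
    [0,0,0.05,0,0,0],
    [0,0,0.1,0,0,0],
    [0,0,0.1,0,0,0]
  ]
}}

```text
t: 13.88
eef_pos: [604.4, 66.8, 321.6]
tcp_rot: [-3.141, 0.0, 2.153]
ft_force: [0.4, -0.2, -2.0]
opening: 0.169
```

{"method": "arm_command", "body": {
  "steps": [
    [0,0,0.05,0,0,0],
    [0,0,0.1,0,0,0],
    [0,0,0.1,0,0,0]
  ]
}}

```text
t: 14.13
eef_pos: [604.5, 66.7, 320.6]
tcp_rot: [-3.141, 0.0, 2.153]
ft_force: [-0.2, -0.8, -2.5]
opening: 0.167
```

{"method": "arm_command", "body": {
  "steps": [
    [0,0,0.05,0,0,0],
    [0,0,0.1,0,0,0],
    [0,0,0.1,0,0,0]
  ]
}}

```text
t: 14.38
eef_pos: [604.5, 66.8, 319.9]
tcp_rot: [3.141, 0.0, 2.153]
ft_force: [-0.9, 0.4, 2.4]
opening: 0.167
```

{"method": "arm_command", "body": {
  "steps": [
    [0,0,0.05,0,0,0],
    [0,0,0.1,0,0,0],
    [0,0,0.1,0,0,0]
  ]
}}

```text
t: 14.63
eef_pos: [604.5, 66.8, 318.9]
tcp_rot: [3.141, 0.0, 2.153]
ft_force: [-1.8, -0.7, 3.9]
opening: 0.17
```

Floor felt at TCP z≈320.3 (lugs at 99.6, collar ≈113.6: plausible). Now at about 6 N load; twist clockwise (+rz), first through the 18° where no notch can be.

{"method": "arm_command", "body": {
  "steps": [
    [0,0,0,0,0,2],
    [0,0,0,0,0,4],
    [0,0,0,0,0,6],
    [0,0,0,0,0,6],
    [0,0,0,0,0,6]
  ]
}}

```text
t: 15.05
eef_pos: [604.7, 66.7, 319.0]
tcp_rot: [3.141, 0.001, 2.049]
ft_force: [1.0, -0.4, 3.9]
opening: 0.165
```

```bash
python3 -c "
from h import *
s=state();print(s['ft_force'],s['moment']);go([604.5,66.8,319],2.15)"
```

```text
[ 0.97651722 -0.39093819  3.90166892] [ 0.02581714 -0.18986663 -0.07998168]
at [604.7  66.7 319. ] [3.1407e+00 6.0000e-04 2.0491e+00] t 15.05 | d cm [ 0.01 -0.01 -0.  ] rot [ 0.1  0.  -5.8]
```

{"method": "arm_command", "body": {
  "steps": [
    [0,0,0,0,0,3],
    [0,0,0,0,0,6],
    [0,0,0,0,0,9],
    [0,0,0,0,0,12],
    [0,0,0,0,0,12]
  ]
}}

```text
t: 15.47
eef_pos: [604.6, 66.7, 318.9]
tcp_rot: [3.141, 0.0, 1.838]
ft_force: [0.6, 0.6, 3.0]
opening: 0.167
```

{"method": "arm_command", "body": {
  "steps": [
    [0,0,0,0,0,1.5],
    [0,0,0,0,0,3],
    [0,0,0,0,0,3]
  ]
}}

```text
t: 15.72
eef_pos: [604.6, 66.7, 318.9]
tcp_rot: [3.141, 0.0, 1.788]
ft_force: [0.5, -0.2, 3.8]
opening: 0.166
```

{"method": "arm_command", "body": {
  "steps": [
    [0,0,0,0,0,1.5],
    [0,0,0,0,0,2.5],
    [0,0,0,0,0,2.5]
  ]
}}

```text
t: 15.97
eef_pos: [604.5, 66.7, 318.8]
tcp_rot: [3.141, 0.0, 1.744]
ft_force: [1.0, 0.3, 3.8]
opening: 0.164
```

{"method": "arm_command", "body": {
  "steps": [
    [0,0,0,0,0,1.5],
    [0,0,0,0,0,2.5],
    [0,0,0,0,0,2.5]
  ]
}}

```text
t: 16.22
eef_pos: [604.5, 66.7, 318.7]
tcp_rot: [3.141, 0.0, 1.699]
ft_force: [-0.8, -0.2, 4.4]
opening: 0.167
```

{"method": "arm_command", "body": {
  "steps": [
    [0,0,0,0,0,1.5],
    [0,0,0,0,0,2.5],
    [0,0,0,0,0,2.5]
  ]
}}

```text
t: 16.47
eef_pos: [604.5, 66.7, 318.8]
tcp_rot: [3.141, 0.0, 1.655]
ft_force: [0.4, -1.1, 3.9]
opening: 0.166
```

{"method": "arm_command", "body": {
  "steps": [
    [0,0,0,0,0,1.5],
    [0,0,0,0,0,2.5],
    [0,0,0,0,0,2.5]
  ]
}}

```text
t: 16.72
eef_pos: [604.5, 66.8, 318.7]
tcp_rot: [3.142, 0.0, 1.612]
ft_force: [-0.1, -0.1, 4.0]
opening: 0.167
```

{"method": "arm_command", "body": {
  "steps": [
    [0,0,0,0,0,1.5],
    [0,0,0,0,0,2.5],
    [0,0,0,0,0,2.5]
  ]
}}

```text
t: 16.97
eef_pos: [604.5, 66.7, 318.7]
tcp_rot: [-3.142, 0.0, 1.568]
ft_force: [0.3, -0.1, 4.0]
opening: 0.167
```

{"method": "arm_command", "body": {
  "steps": [
    [0,0,0,0,0,1.5],
    [0,0,0,0,0,2.5],
    [0,0,0,0,0,2.5]
  ]
}}

```text
t: 17.22
eef_pos: [604.5, 66.7, 318.7]
tcp_rot: [-3.142, 0.0, 1.524]
ft_force: [0.1, -1.0, 3.6]
opening: 0.17
```

{"method": "arm_command", "body": {
  "steps": [
    [0,0,0,0,0,1.5],
    [0,0,0,0,0,2.5],
    [0,0,0,0,0,2.5]
  ]
}}

```text
t: 17.47
eef_pos: [604.5, 66.8, 318.7]
tcp_rot: [3.142, 0.0, 1.481]
ft_force: [0.6, -0.4, 2.8]
opening: 0.171
```

{"method": "arm_command", "body": {
  "steps": [
    [0,0,0,0,0,1.5],
    [0,0,0,0,0,2.5],
    [0,0,0,0,0,2.5]
  ]
}}

```text
t: 17.72
eef_pos: [604.5, 66.8, 318.7]
tcp_rot: [3.142, 0.0, 1.437]
ft_force: [0.2, -0.4, 4.6]
opening: 0.165
```

{"method": "arm_command", "body": {
  "steps": [
    [0,0,0,0,0,1.5],
    [0,0,0,0,0,2.5],
    [0,0,0,0,0,2.5]
  ]
}}

```text
t: 17.97
eef_pos: [604.5, 66.7, 318.7]
tcp_rot: [-3.142, 0.0, 1.393]
ft_force: [0.0, -0.4, 3.8]
opening: 0.164
```

{"method": "arm_command", "body": {
  "steps": [
    [0,0,0,0,0,1.5],
    [0,0,0,0,0,2.5],
    [0,0,0,0,0,2.5]
  ]
}}

```text
t: 18.22
eef_pos: [604.5, 66.8, 318.7]
tcp_rot: [3.142, 0.0, 1.35]
ft_force: [-0.2, -1.1, 3.5]
opening: 0.165
```

{"method": "arm_command", "body": {
  "steps": [
    [0,0,0,0,0,1.5],
    [0,0,0,0,0,2.5],
    [0,0,0,0,0,2.5]
  ]
}}

```text
t: 18.47
eef_pos: [604.5, 66.8, 318.7]
tcp_rot: [3.142, 0.0, 1.306]
ft_force: [0.1, -0.6, 4.2]
opening: 0.167
```

{"method": "arm_command", "body": {
  "steps": [
    [0,0,0,0,0,1.5],
    [0,0,0,0,0,2.5],
    [0,0,0,0,0,2.5]
  ]
}}

```text
t: 18.72
eef_pos: [604.5, 66.7, 318.7]
tcp_rot: [3.142, 0.0, 1.262]
ft_force: [-0.8, -0.5, 3.2]
opening: 0.168
```

{"method": "arm_command", "body": {
  "steps": [
    [0,0,0,0,0,1.5],
    [0,0,0,0,0,2.5],
    [0,0,0,0,0,2.5]
  ]
}}

```text
t: 18.97
eef_pos: [604.5, 66.7, 318.7]
tcp_rot: [-3.142, 0.0, 1.219]
ft_force: [-0.9, -0.7, 4.3]
opening: 0.167
```

{"method": "arm_command", "body": {
  "steps": [
    [0,0,0,0,0,1.5],
    [0,0,0,0,0,2.5],
    [0,0,0,0,0,2.5]
  ]
}}

```text
t: 19.22
eef_pos: [604.5, 66.7, 318.7]
tcp_rot: [-3.142, 0.0, 1.175]
ft_force: [-0.4, -1.4, 4.3]
opening: 0.172
```

{"method": "arm_command", "body": {
  "steps": [
    [0,0,0,0,0,1.5],
    [0,0,0,0,0,2.5],
    [0,0,0,0,0,2.5]
  ]
}}

```text
t: 19.47
eef_pos: [604.4, 66.7, 318.7]
tcp_rot: [-3.142, 0.0, 1.132]
ft_force: [-1.5, 0.1, 4.3]
opening: 0.166
```

{"method": "arm_command", "body": {
  "steps": [
    [0,0,0,0,0,1.5],
    [0,0,0,0,0,2.5],
    [0,0,0,0,0,2.5]
  ]
}}

```text
t: 19.72
eef_pos: [604.4, 66.6, 318.6]
tcp_rot: [-3.141, 0.0, 1.088]
ft_force: [-0.0, -2.2, 4.6]
opening: 0.169
```

{"method": "arm_command", "body": {
  "steps": [
    [0,0,0,0,0,1.5],
    [0,0,0,0,0,2.5],
    [0,0,0,0,0,2.5]
  ]
}}

```text
t: 19.97
eef_pos: [604.4, 66.6, 318.6]
tcp_rot: [-3.142, 0.0, 1.044]
ft_force: [-1.0, -3.0, 3.9]
opening: 0.163
```

```bash
python3 -c "
from h import *
s=state();print(s['ft_force'],s['moment'])"
```

```text
[-1.00749029 -3.02090925  3.87073178] [-0.61835608  0.26557018  0.11988959]
```

Side force is building towards −y (bore rubbing); ease 1 mm that way.

{"method": "arm_command", "body": {
  "steps": [
    [-0.05,0.01,0,0,0,0],
    [-0.1,0.02,0,0,0,0],
    [-0.1,0.02,0,0,0,0],
    [-0.1,0.02,0,0,0,0]
  ]
}}

```text
t: 20.3
eef_pos: [604.2, 66.1, 318.8]
tcp_rot: [3.141, -0.001, 1.045]
ft_force: [-0.5, 2.5, 4.6]
opening: 0.167
```

```bash
python3 -c "
from h import *
s=state();print(s['ft_force'],s['moment'])"
```

```text
[-0.48800511  2.51904033  4.55997075] [ 0.72285835 -0.134028   -0.04826246]
```

{"method": "arm_command", "body": {
  "steps": [
    [0,0,0,0,0,1.5],
    [0,0,0,0,0,2.5],
    [0,0,0,0,0,2.5]
  ]
}}

```text
t: 20.55
eef_pos: [604.4, 65.8, 318.9]
tcp_rot: [3.14, -0.001, 1.0]
ft_force: [3.8, -0.2, 4.3]
opening: 0.168
```

```bash
python3 -c "
from h import *
s=state();print(s['ft_force'],s['moment'])"
```

```text
[ 3.76348997 -0.22469029  4.26336665] [ 0.1374495  -0.7608156   0.12289079]
```

{"method": "arm_command", "body": {
  "steps": [
    [0.02,0.04,0,0,0,0],
    [0.02,0.04,0,0,0,0],
    [0.02,0.04,0,0,0,0]
  ]
}}

```text
t: 20.8
eef_pos: [604.7, 65.7, 318.8]
tcp_rot: [3.141, -0.0, 1.001]
ft_force: [2.9, -0.0, 4.2]
opening: 0.169
```

```bash
python3 -c "
from h import *
s=state();print(s['ft_force'],s['moment'])"
```

```text
[ 2.90078873 -0.0373664   4.16483416] [ 0.10158342 -0.54958986  0.12986977]
```

{"method": "arm_command", "body": {
  "steps": [
    [0.04,0.07,0,0,0,0],
    [0.04,0.07,0,0,0,0],
    [0.04,0.07,0,0,0,2],
    [0.04,0.07,0,0,0,2]
  ]
}}

```text
t: 21.13
eef_pos: [605.3, 65.6, 318.6]
tcp_rot: [-3.141, 0.0, 0.965]
ft_force: [0.1, -1.0, 3.1]
opening: 0.163
```

```bash
python3 -c "
from h import *
s=state();print(s['ft_force'],s['moment'])"
```

```text
[ 0.14770333 -0.96852091  3.06784752] [ 0.05733391 -0.09637795  0.01134895]
```

{"method": "arm_command", "body": {
  "steps": [
    [0,0,0,0,0,1.5],
    [0,0,0,0,0,2.5],
    [0,0,0,0,0,2.5]
  ]
}}

```text
t: 21.38
eef_pos: [605.6, 66.2, 318.5]
tcp_rot: [3.141, -0.002, 0.922]
ft_force: [3.9, 4.7, 0.4]
opening: 0.166
```

```bash
python3 -c "
from h import *
s=state();print(s['ft_force'],s['moment'])"
```

```text
[3.86255344 4.68279048 0.41300994] [ 1.07421477 -0.94881398  0.21882659]
```

Vertical load fell and a tangential wall reaction appeared on one lug: a notch. Back off slightly and re-centre.

{"method": "arm_command", "body": {
  "steps": [
    [0.03,-0.03,0,0,0,-0.5],
    [0.07,-0.05,0,0,0,-1],
    [0.07,-0.05,0,0,0,-1],
    [0.07,-0.05,0,0,0,-1]
  ]
}}

```text
t: 21.72
eef_pos: [605.3, 66.6, 318.3]
tcp_rot: [-3.141, 0.001, 0.94]
ft_force: [1.3, 2.3, -3.4]
opening: 0.164
```

```bash
python3 -c "
from h import *
s=state();print(s['ft_force'],s['moment'])"
```

```text
[ 1.26282031  2.32637364 -3.42071504] [ 0.44605305 -0.43751675  0.09191457]
```

Load is gone – both lugs are over the notches. Relieve a little more and lower.

{"method": "arm_command", "body": {
  "steps": [
    [0.06,0,0,0,0,-0.5],
    [0.06,0,0,0,0,-0.5],
    [0.06,0,0.05,0,0,-0.5],
    [0.06,0,0.1,0,0,-0.5],
    [0.06,0,0.1,0,0,-0.5]
  ]
}}

```text
t: 22.13
eef_pos: [605.7, 67.0, 317.5]
tcp_rot: [-3.141, 0.0, 0.948]
ft_force: [0.2, 0.1, -1.4]
opening: 0.166
```

```bash
python3 -c "
from h import *
s=state();print(s['ft_force'],s['moment'])"
```

```text
[ 0.2025361   0.11997313 -1.38721329] [ 0.09207129 -0.11591878  0.03147725]
```

Free. Lower the rest.

{"method": "arm_command", "body": {
  "steps": [
    [0,0,0.05,0,0,0],
    [0,0,0.1,0,0,0],
    [0,0,0.1,0,0,0]
  ]
}}

```text
t: 22.38
eef_pos: [605.7, 67.0, 316.6]
tcp_rot: [-3.141, 0.0, 0.949]
ft_force: [-0.4, -0.6, -1.8]
opening: 0.165
```

{"method": "arm_command", "body": {
  "steps": [
    [0,0,0.05,0,0,0],
    [0,0,0.1,0,0,0],
    [0,0,0.1,0,0,0]
  ]
}}

```text
t: 22.63
eef_pos: [605.8, 67.0, 315.6]
tcp_rot: [-3.142, 0.0, 0.949]
ft_force: [-0.1, 0.8, -2.0]
opening: 0.168
```

{"method": "arm_command", "body": {
  "steps": [
    [0,0,0.05,0,0,0],
    [0,0,0.08,0,0,0],
    [0,0,0.08,0,0,0]
  ]
}}

```text
t: 22.88
eef_pos: [605.8, 67.0, 314.9]
tcp_rot: [3.142, 0.0, 0.949]
ft_force: [0.4, -0.2, -2.3]
opening: 0.165
```

{"method": "arm_command", "body": {
  "steps": [
    [0,0,0.04,0,0,0],
    [0,0,0.06,0,0,0],
    [0,0,0.06,0,0,0]
  ]
}}

```text
t: 23.13
eef_pos: [605.8, 67.0, 314.5]
tcp_rot: [3.141, -0.0, 0.949]
ft_force: [-1.9, -0.7, 0.9]
opening: 0.164
```

{"method": "arm_command", "body": {
  "steps": [
    [0,0,0.04,0,0,0],
    [0,0,0.06,0,0,0],
    [0,0,0.06,0,0,0]
  ]
}}

```text
t: 23.38
eef_pos: [605.8, 67.0, 313.9]
tcp_rot: [3.141, -0.0, 0.949]
ft_force: [-0.7, 0.4, 2.4]
opening: 0.167
```

Notch bottom felt at z≈314.8, exactly 5.5 mm below the track floor. Ease up, release.

{"method": "arm_command", "body": {
  "steps": [
    [0,0,-0.05,0,0,0],
    [0,0,-0.05,0,0,0],
    [0,0,-0.05,0,0,0]
  ]
}}

```text
t: 23.63
eef_pos: [605.8, 67.0, 314.3]
tcp_rot: [3.141, 0.0, 0.949]
ft_force: [-0.7, 0.3, 1.1]
opening: 0.167
```

{"method": "arm_command", "body": {
  "steps": [
    [0,0,0,0,0,0],
    [0,0,0,0,0,0],
    [0,0,0,0,0,0],
    [0,0,0,0,0,0],
    [0,0,0,0,0,0],
    [0,0,0,0,0,0],
    [0,0,0,0,0,0],
    [0,0,0,0,0,0]
  ],
  "jaw": 4
}}

```text
t: 24.3
eef_pos: [605.8, 67.1, 314.2]
tcp_rot: [3.142, 0.0, 0.949]
ft_force: [0.4, -0.2, 0.5]
opening: 0.417
```

{"method": "arm_command", "body": {
  "steps": [
    [0,0,-0.5,0,0,0],
    [0,0,-1.5,0,0,0],
    [0,0,-3,0,0,0],
    [0,0,-5,0,0,0],
    [0,0,-7,0,0,0],
    [0,0,-9,0,0,0],
    [0,0,-11,0,0,0],
    [0,0,-12,0,0,0],
    [0,0,-12,0,0,0],
    [0,0,-12,0,0,0]
  ]
}}

```text
t: 25.13
eef_pos: [605.5, 67.0, 434.3]
tcp_rot: [3.141, -0.0, 0.949]
ft_force: [-0.5, -0.2, -0.3]
opening: 0.42
```

Run:
```python
from h import *
s=state();print(s['ft_force'],s['opening'],s['t'],s['eef_pos'])
a=read_camera("wrist")[:,:,::-1];b=read_camera("scene")[:,:,::-1]
o=np.hstack([cv2.resize(a[120:345,195:445],(400,360)),cv2.resize(b[180:360,280:480],(400,360))])
cv2.imwrite("pics/f.png",o)
```

```text
[-0.47755125 -0.18027526 -0.31735138] 0.41984976854719547 25.1333 [605.51211304  67.04633618 434.33115295]
```

View pics/f.png

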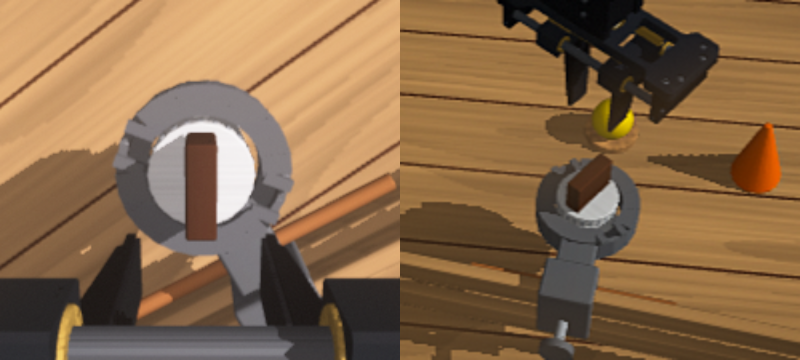

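The canister hangs upright and centred in the collar (lid at about (203,173) in the left half). It is turned away from the slots at (137,150) and (270,190). Ball and cone are in place and the gripper is clear.

```bash
python3 -c "
from cell import *
job_done()"
```

```text
the job is handed in; nothing more can be done
```

The canister is hanging in the bracket's collar, twisted about 1.2 rad clockwise and released, and the job was handed in at about 25 s. No verdict was reported.

- **Seating:** The lugs met the track floor at TCP height 320.3 mm. They bottomed in the notches at about 314.8 mm, which is the expected 5.5 mm drop.
- **Forces:** While twisting, the vertical load on the bracket was about 6 N. Just before the notch, side forces rose to about 6 N as a lug touched its wall. I backed off and re-centred. No reading came near 15 N, though readings come only at the end of each move.
- **Final picture:** It shows the canister upright and centred with the gripper clear, and the ball and cone unmoved. The tumbler was not in that picture, but the arm never went near it.
- **Disagreement:** The felt collar height, about 113.6 mm, was a little lower than the camera estimate of about 116 mm. Both are within the stated 110 to 120 mm.

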